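# Press a paint tin's lid home with the bench screw press

### The arm

A 6-joint arm with a two-finger parallel gripper is mounted at the origin on the work surface. World frame = base frame: x ahead of the robot, y to its left, z up, the work surface at z = 0. Lengths are in mm, angles in degrees, forces in N, time in s.
With the tool pointing down it reaches from about 400 to 825 mm from the base axis. Payload 7 kg.
Tool frame: the origin (TCP) lies where the fingers leave the gripper's body, on its centre line; the fingertips stand 66 mm ahead of it and the grasp point (between the pads) lies 47 mm ahead of it; z points along the fingers, y is the line along which they close (so a half turn about z gives the same grasp; the last joint's range is limited). The gripper opens to 88 mm and grips with 3 to 60 N. Pads are 19 mm wide; open, the fingers measure 130 mm over their backs; the gripper's body (78 mm by 193 mm) begins 47 mm behind the grasp point.
Start: joints at [86.522, 20.546, 0.682, 0, -70.136, -16.507], TCP at [230.703, 634.328, 292.161] pointing down, gripper open.
Joint ranges: [-176.03, 176.03], [-82.01, 121.73], [-58.28, 71.71], [-173.87, 95.51], [-174.79, -0.11], [-173.66, 173.66]. Speed limits (degrees/s): [136.94, 136.94, 172.46, 180, 180, 180].

### API

Orientations are given as a 3x3 rotation matrix whose columns are the frame's x, y, z axes.
In Python, from bench import bot, camera, camera_model, find_in, trace, tip_of gives the robot as it stands.
- The arm moves only by the tool step_arm, never from a script. Its argument "deltas" is a list of rows, each an object of numbers: "tx", "ty", "tz": the shift along the tool's x, y, z in mm; "wx", "wy", "wz": the turn, a rotation vector about the tool's x, y, z in rad. A call has 1 to 5 rows; each row shifts and turns the commanded pose from where the row before left it, along the tool's axes as they then stand; what a row does not reach is not made up. A row lasts 1/10 s, in which the tool goes at most 50 mm and 8.59 degrees, less where a joint would pass 70% of its speed; a pose out of reach is approached as far as the arm can. A call is refused whole if a number of a shift passes 50 or a number of a turn 0.15, either way. A call with a gripper value outside its range is refused whole. "claw" is the finger opening in mm, from 0 to 87.6, set as the call begins (left out, the last holds). The fingers move at their own pace and stop on an object; "grip_force" is the grip in N (left out, the last holds). Time passes only in rows, so rows that do not move let the fingers close. It gives the time, the measured TCP pose, the force, the opening and the grip force at its end, in the units of the state.
- bot.get_state(): the state, without advancing time (a new reading comes with each control period).
- camera(name): name is "scene" or "side" or "wrist"; returns the picture (384x512x3 uint8, blue, green, red); there is no depth.
- camera_model(name): a dict with "mtx" (3x3 intrinsics, pixels), "extrinsics" (4x4, takes a point from camera to world coordinates). Camera axes: x right, y down, z forward; pixel columns grow to the right and rows downward; lengths in mm; the calibration is good to about 2 mm. A picture is of the moment at which its call begins: read the wrist's pose just before it. camera_model takes no time and is no camera call; for the wrist camera it gives the pose at the moment of the call.
- bot.finish_job(): hands the job in; it is judged then, once.
Trained networks look in the newest picture that a camera, given by its name, has taken for a name from the list of things; names that differ only in an ending like _2 or _b are one class to them, and where a whole thing is asked for, a point or a joint stands for the part that bears it (a point fixed in the world has none). Each returns a list of dicts, best first, with "score" (0 to 1); they miss things now and then, are a little off and sometimes report something else, mostly with a low value. They report only what shows in the picture. A call takes as long as a camera call.
- find_in(camera, label): "xyz" ([x, y, z] in mm, in world coordinates, good to about 4 mm: the middle of the surface that is visible of it).
- trace(camera, label): "region" (384x512 bool, what is visible of it).
- tip_of(camera, label): "xyz" ([x, y, z] in mm, in world coordinates, good to about 4 mm: a listed point, or the origin of a listed thing).
The state is a dict: "time": time; "joint_pos": joint angles; "dq": joint speeds; "joint_efforts": joint torques, N m; "ee_pos": TCP position; "tool_rot": TCP orientation; "wrist_force": force on the tool from outside, world axes, zero at the start; "ft_torque": the same for the moment, N m; "opening": finger opening in mm; "grip_force": force on a finger pad.
Only numpy, scipy, OpenCV 4.12 (cv2) and the standard library are available. Lean on these libraries where they do the work, as an engineer would, in place of code of your own. Each camera call takes 0.05 s, during which the arm holds its last target. There are 200 camera calls.

### The job

Push the sliding bed with its paint tin fully home under the screw press, so that the tin stands under the press foot. Then wind the crank clockwise until the foot just touches the lid, and from that touch give it a quarter turn more, no further, so that the lid is pressed tight and the tin is not crushed. Leave the press wound down and let go; leave the other things on the bench alone.

Things in the scene. Friction and masses are not known exactly. Their poses are not given: they have to be found in the camera images.
- press: Bench screw press: blue base plate 300 x 210 x 14 mm, two upright steel posts (20 mm thick, 83 mm either side of the middle, tops at 236 mm), a blue cross-beam with the crank on top. Fixed. Origin on the vertical screw axis, at bench height. Its x axis points from the open front (robot side) to the back, the way the bed slides home; y to the left, z up.
- bed: Aluminium sliding bed, 108 x 108 x 10 mm, that carries the tin. Origin at the centre of the tin's seat, on the bed's upper face, 35 mm above the bench; axes as the press's. It starts drawn out 70 mm to -x of the press; it is fully home, against its stop, when its origin lies on the screw axis (x = 0 in the press frame). Pushing takes about 4 N.
- push_plate (a point): Middle of the front (-x) face of the bed's black upright push plate, 12 mm thick (x), 56 mm wide (y), from 26 to 78 mm above the bench, on a tongue 113 mm in front of the bed's origin. This point lies 119 mm to -x of the bed's origin, 52 mm above the bench. Push this face towards +x of the press.
- tin: Closed steel paint tin, 76 mm across and 95 mm tall, about 0.8 kg, lid on top; origin at the centre of its underside. It stands in a shallow round seat of four low lips on the bed and rides along; it need not be handled.
- crank_grip (a point): Middle of the crank's wooden handle, an upright cylinder 22 mm thick, 56 mm tall (28 mm above and below this point), that spins freely on its pin. The top of the steel crank arm lies 34 mm below this point. It circles the screw axis at 55 mm radius, any start angle, at constant height (about 0.29 m above the bench). Clockwise seen from above lowers the foot, 10 mm per turn.
- crank_hub (a point): Top of the crank's hub, on the screw axis. The screw's friction takes a steady 10 to 11 N at the handle either way (it stays where it is left). From first touch of the foot on the lid, the push needed grows evenly by about 0.08 N per degree, 7 N over a quarter turn. Beam height and screw start differ each time and the foot is not measured: the touch comes after 0.3 to 1.3 turns and must be felt.
- spare_tin: A second steel tin like the first, loose on the bench beside the press: leave alone. Origin at the centre of its underside.
- small_tin: Small steel tin, 56 mm across, 60 mm tall: leave alone. Origin at the centre of its underside.
- beaker: Clear plastic mixing beaker, 80 mm across, 100 mm tall: leave alone. Origin at the centre of its underside.
- spare_lid: White plastic lid, 60 mm across, 8 mm thick, lying flat: leave alone.
- opener: Screwdriver lying on the bench: leave alone.
- swatches: Closed pack of colour cards, 210 x 55 x 22 mm: leave alone.
- brush: Brush lying on the bench: leave alone.

How it is judged (in metres and radians):
On the way, in this order (a step that is already met when the one before it is completed fails the run):
1. the bed with the tin is fully home (x of bed in the frame of press above -0.003 m), for 0.2 s.
2. the foot is on the lid with the bed home (x of bed in the frame of press above -0.003 m and contact force between tin and bed above 40 N), for 0.1 s.
At the end, for the whole second after the job is handed in: The bed is within 3 mm of its stop, the tin stands upright (3 degrees) within 6 mm of the screw axis, and the foot presses it with 170 to 340 N, which is a quarter turn past first touch, give or take about a twelfth of a turn (the press makes about 2.7 N per degree) (x of bed in the frame of press above -0.003 m and contact force between tin and bed between 170 and 340 N and horizontal distance between tin and press below 0.006 m and angle between tin's own z axis and vertical below 0.05 rad).
It fails at once if the tin is over-pressed, far more than a quarter turn past touch (over 440 N) (contact force between tin and bed above 440 N).
It fails at once if another thing on the bench is shoved more than 30 mm (distance of any of spare_tin, small_tin, beaker, spare_lid, opener, swatches, brush from where it was at the start of the episode above 0.03 m).
It also fails if it takes over 72 s, if anything falls off the work surface, if the arm or the gripper's body presses on something with over 40 N, if the wrist force passes 120 N, or if a joint passes its speed limit or range.

## Working session

There is one attempt and no reset: what is moved stays moved. The work goes in short steps, Python scripts to look and compute and a tool call to move; the robot and the scene stay as the last step left them, time stands still between calls to the robot, and variables do not carry over. Pictures are saved under pics/ and viewed, at most 10 in all, crops included, and the job is handed in when it is done.

Besides the shell and the picture viewer there is one more tool, called after ">>>" as name(argument=value, ...) on one line, values as JSON. step_arm: Moves the arm, as the interface text tells. Its arguments: {"type":"object","properties":{"deltas":{"type":"array"},"claw":{"type":"number"},"grip_force":{"type":"number"}},"required":["deltas"]}

```bash
mkdir -p pics; python3 - <<'E'
from bench import *
import cv2,numpy as np
s=bot.get_state();print(s['time'],s['ee_pos'],np.round(s['tool_rot'],3).tolist(),s['wrist_force'],s['opening'])
ims=[camera(c) for c in("scene","side")]
cv2.imwrite('pics/a.png',cv2.resize(np.vstack(ims),(450,600)) if 0 else np.hstack([cv2.resize(i,(400,300)) for i in ims]))
for c in("scene","side"):
  for l in("push_plate","crank_grip","crank_hub","tin","bed","press","spare_tin","small_tin","beaker"):
    print(c,l,[(np.round(d['xyz']).tolist(),round(d['score'],2)) for d in tip_of(c,l)[:3]])
print(bot.get_state()['time'])
E
```

```text
0.0 [230.56207465 634.00344846 291.20762995] [[0.94, -0.342, -0.0], [-0.342, -0.94, -0.002], [0.0, 0.002, -1.0]] [-0.44018896  0.42609094 -0.14273373] 87.61608535261294
scene push_plate [([447.0, 18.0, 48.0], 0.75)]
scene crank_grip [([684.0, -10.0, 290.0], 0.52)]
scene crank_hub [([635.0, 14.0, 250.0], 0.84)]
scene tin [([563.0, 16.0, 35.0], 0.45)]
scene bed [([566.0, 17.0, 37.0], 0.69), ([573.0, 400.0, 3.0], 0.68)]
scene press [([634.0, 13.0, 3.0], 0.93)]
scene spare_tin [([704.0, 218.0, 3.0], 0.75), ([392.0, 488.0, -2.0], 0.57), ([632.0, 13.0, 250.0], 0.34)]
scene small_tin [([687.0, -12.0, 292.0], 0.67), ([646.0, -187.0, -5.0], 0.63)]
scene beaker [([510.0, 218.0, -1.0], 0.81)]
side push_plate [([448.0, 22.0, 53.0], 0.77)]
side crank_grip [([684.0, -12.0, 289.0], 0.59)]
side crank_hub [([640.0, 12.0, 253.0], 0.9)]
side tin [([565.0, 18.0, 38.0], 0.82)]
side bed [([559.0, 16.0, 33.0], 0.84), ([704.0, 220.0, 2.0], 0.32)]
side press [([634.0, 12.0, -1.0], 0.91)]
side spare_tin [([703.0, 222.0, -0.0], 0.61)]
side small_tin [([644.0, -192.0, -4.0], 0.57)]
side beaker [([506.0, 217.0, -0.0], 0.79)]
1.0
```

View pics/a.png

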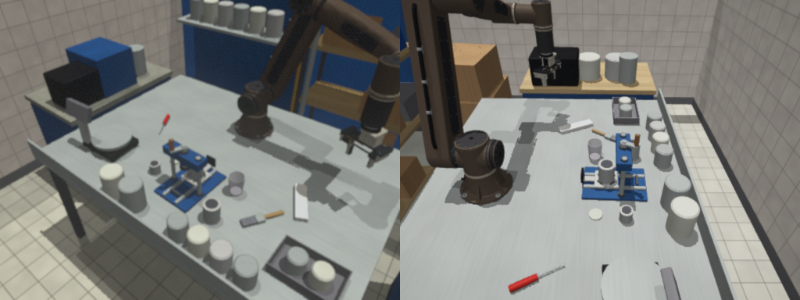

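>>> step_arm(deltas=[{"wz":-0.105},{"wz":-0.105},{"wz":-0.105},{"tx":30,"ty":37},{"tx":30,"ty":37}], claw=0)

```text
$.deltas[0]: bad value
```

>>> step_arm(deltas=[{"tx":30,"ty":37},{"tx":30,"ty":37},{"tx":30,"ty":37},{"tx":30,"ty":37},{"tx":30,"ty":37}])

```text
$.deltas[0]: bad value
```

>>> step_arm(deltas=[{"tx":30,"ty":37},{"tx":30,"ty":37},{"tx":-10,"ty":35},{"tx":-10,"ty":35},{"tx":-10,"ty":35}])

```text
$.deltas[0]: bad value
```

>>> step_arm(deltas=[{"tx":-10,"ty":35},{"tx":-10,"ty":35},{"tx":-10,"ty":35},{"tx":-10,"ty":35},{"tx":0,"ty":0}])

```text
$.deltas[0]: bad value
```

```bash
python3 - <<'E'
from bench import *
import cv2,numpy as np
s=bot.get_state();print(s['time'],s['ee_pos'],np.round(s['tool_rot'],3).tolist(),s['wrist_force'],s['joint_pos'])
im=camera("wrist");cv2.imwrite('pics/b.png',im)
for l in("push_plate","crank_grip","crank_hub","tin","bed","press"):
  for c in("wrist","scene","side"):
    if c!="wrist" and l=="push_plate": camera(c) if 0 else None
    print(c,l,[(np.round(d['xyz']).tolist(),round(d['score'],2)) for d in tip_of(c,l)[:2]])
E
```

```text
1.0 [230.70083082 634.32711518 292.19033862] [[0.94, -0.342, 0.0], [-0.342, -0.94, 0.0], [0.0, -0.0, -1.0]] [ 1.07115408 -1.12778979 -0.38991823] [ 8.65233919e+01  2.05443623e+01  6.82009456e-01  1.95134398e-03
 -7.01366797e+01 -1.65095650e+01]
wrist push_plate []
scene push_plate [([447.0, 18.0, 48.0], 0.75)]
side push_plate [([448.0, 22.0, 53.0], 0.77)]
wrist crank_grip []
scene crank_grip [([684.0, -10.0, 290.0], 0.52)]
side crank_grip [([684.0, -12.0, 289.0], 0.59)]
wrist crank_hub []
scene crank_hub [([635.0, 14.0, 250.0], 0.84)]
side crank_hub [([640.0, 12.0, 253.0], 0.9)]
wrist tin []
scene tin [([563.0, 16.0, 35.0], 0.45)]
side tin [([565.0, 18.0, 38.0], 0.82)]
wrist bed []
scene bed [([566.0, 17.0, 37.0], 0.69), ([573.0, 400.0, 3.0], 0.68)]
side bed [([559.0, 16.0, 33.0], 0.84), ([704.0, 220.0, 2.0], 0.32)]
wrist press []
scene press [([634.0, 13.0, 3.0], 0.93)]
side press [([634.0, 12.0, -1.0], 0.91)]
```

View pics/b.png

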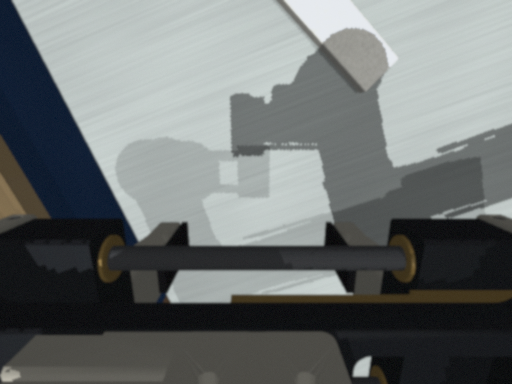

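The picture shows only the bench, the swatches at about (340,40) and the gripper along the bottom. All moves were refused, so each row probably needs all six keys.

>>> step_arm(deltas=[{"tx":0,"ty":0,"tz":0,"wx":0,"wy":0,"wz":-0.105},{"tx":0,"ty":0,"tz":0,"wx":0,"wy":0,"wz":-0.105},{"tx":0,"ty":0,"tz":0,"wx":0,"wy":0,"wz":-0.105},{"tx":30,"ty":37,"tz":0,"wx":0,"wy":0,"wz":0},{"tx":30,"ty":37,"tz":0,"wx":0,"wy":0,"wz":0}], claw=0)

```text
time: 2.45
ee_pos: [288.0, 558.0, 291.5]
tool_rot: [[1.0, -0.031, -0.0], [-0.031, -1.0, -0.001], [-0.0, 0.001, -1.0]]
wrist_force: [0.9, -0.2, 0.7]
opening: 53.4
grip_force: 0.0
```

>>> step_arm(deltas=[{"tx":30,"ty":37,"tz":0,"wx":0,"wy":0,"wz":0},{"tx":30,"ty":37,"tz":0,"wx":0,"wy":0,"wz":0},{"tx":30,"ty":37,"tz":0,"wx":0,"wy":0,"wz":0},{"tx":30,"ty":37,"tz":0,"wx":0,"wy":0,"wz":0},{"tx":30,"ty":37,"tz":0,"wx":0,"wy":0,"wz":0}])

```text
time: 2.95
ee_pos: [432.7, 366.7, 292.5]
tool_rot: [[0.999, -0.033, 0.0], [-0.033, -0.999, 0.001], [0.0, -0.001, -1.0]]
wrist_force: [1.6, 0.4, -0.6]
opening: 13.0
grip_force: 0.0
```

>>> step_arm(deltas=[{"tx":30,"ty":37,"tz":0,"wx":0,"wy":0,"wz":0},{"tx":20,"ty":37,"tz":0,"wx":0,"wy":0,"wz":0},{"tx":-10,"ty":35,"tz":0,"wx":0,"wy":0,"wz":0},{"tx":-10,"ty":35,"tz":0,"wx":0,"wy":0,"wz":0},{"tx":-10,"ty":35,"tz":0,"wx":0,"wy":0,"wz":0}])

```text
time: 3.45
ee_pos: [445.4, 187.2, 292.1]
tool_rot: [[0.999, -0.034, -0.0], [-0.034, -0.999, -0.0], [-0.0, 0.0, -1.0]]
wrist_force: [-0.5, 0.3, 0.4]
opening: 0.3
grip_force: 0.0
```

>>> step_arm(deltas=[{"tx":-10,"ty":35,"tz":0,"wx":0,"wy":0,"wz":0},{"tx":-10,"ty":35,"tz":0,"wx":0,"wy":0,"wz":0},{"tx":-10,"ty":35,"tz":0,"wx":0,"wy":0,"wz":0},{"tx":-10,"ty":35,"tz":0,"wx":0,"wy":0,"wz":0},{"tx":0,"ty":0,"tz":0,"wx":0,"wy":0,"wz":0}])

```text
time: 3.95
ee_pos: [399.3, 47.4, 292.5]
tool_rot: [[0.999, -0.036, 0.0], [-0.036, -0.999, 0.001], [0.0, -0.001, -1.0]]
wrist_force: [0.4, 0.3, 0.7]
opening: 0.5
grip_force: 0.0
```

```bash
python3 - <<'E'
from bench import *
import cv2,numpy as np
s=bot.get_state();print(s['time'],s['ee_pos'],np.round(s['tool_rot'],3).tolist(),s['wrist_force'],s['joint_pos'])
im=camera("wrist");cv2.imwrite('pics/c.png',im);camera("side")
for l in("push_plate","crank_grip","crank_hub","tin","bed","press"):
  for c in("wrist","side"):
    print(c,l,[(np.round(d['xyz']).tolist(),round(d['score'],2)) for d in tip_of(c,l)[:2]])
E
```

```text
3.95 [399.33655248  47.39316879 292.45854739] [[0.999, -0.036, 0.0], [-0.036, -0.999, 0.001], [0.0, -0.001, -1.0]] [0.37379314 0.33791101 0.6728696 ] [ 3.52406837e+01 -6.57401493e+00 -3.09709135e+01 -1.72270297e-02
 -6.55674533e+01  5.27023518e+01]
wrist push_plate [([446.0, 23.0, 54.0], 0.87)]
side push_plate [([447.0, 18.0, 51.0], 0.63)]
wrist crank_grip []
side crank_grip [([686.0, -13.0, 289.0], 0.51)]
wrist crank_hub []
side crank_hub [([640.0, 17.0, 255.0], 0.74), ([561.0, 17.0, 36.0], 0.58)]
wrist tin [([564.0, 18.0, 32.0], 0.69)]
side tin [([563.0, 19.0, 34.0], 0.66), ([392.0, 488.0, -4.0], 0.58)]
wrist bed []
side bed [([561.0, 14.0, 32.0], 0.92)]
wrist press []
side press [([635.0, 15.0, 2.0], 0.58), ([687.0, -8.0, 289.0], 0.32)]
```

View pics/c.png

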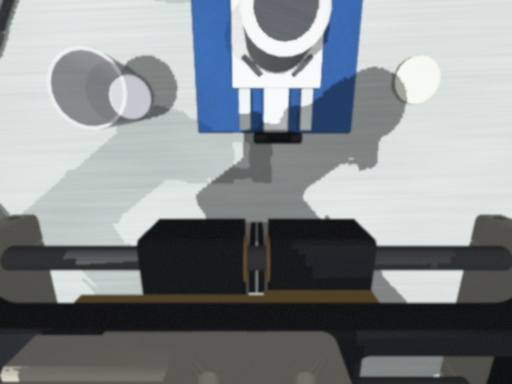

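The wrist picture shows the push plate at (278,137) and the base front edge level at row 132, so the tool is aligned with the press, and the networks agree with this. Next I move in front of the plate and go down.

>>> step_arm(deltas=[{"tx":26,"ty":25,"tz":0,"wx":0,"wy":0,"wz":0},{"tx":0,"ty":0,"tz":45,"wx":0,"wy":0,"wz":0},{"tx":0,"ty":0,"tz":45,"wx":0,"wy":0,"wz":0},{"tx":0,"ty":0,"tz":45,"wx":0,"wy":0,"wz":0},{"tx":0,"ty":0,"tz":45,"wx":0,"wy":0,"wz":0}])

```text
time: 5.15
ee_pos: [426.3, 24.3, 111.0]
tool_rot: [[0.999, -0.034, 0.001], [-0.034, -0.999, 0.001], [0.001, -0.001, -1.0]]
wrist_force: [1.5, 0.8, -0.7]
opening: 0.3
grip_force: 0.0
```

>>> step_arm(deltas=[{"tx":0,"ty":0,"tz":8,"wx":0,"wy":0,"wz":0},{"tx":0,"ty":0,"tz":0,"wx":0,"wy":0,"wz":0},{"tx":0,"ty":0,"tz":0,"wx":0,"wy":0,"wz":0}])

```text
time: 5.45
ee_pos: [427.4, 25.0, 105.8]
tool_rot: [[0.999, -0.033, 0.002], [-0.033, -0.999, 0.001], [0.002, -0.001, -1.0]]
wrist_force: [-0.3, 0.4, 0.7]
opening: -0.0
grip_force: 0.0
```

>>> step_arm(deltas=[{"tx":8,"ty":2,"tz":0,"wx":0,"wy":0,"wz":0},{"tx":8,"ty":2,"tz":0,"wx":0,"wy":0,"wz":0},{"tx":8,"ty":0,"tz":0,"wx":0,"wy":0,"wz":0},{"tx":8,"ty":0,"tz":0,"wx":0,"wy":0,"wz":0},{"tx":8,"ty":0,"tz":0,"wx":0,"wy":0,"wz":0}])

```text
time: 5.95
ee_pos: [466.8, 18.9, 104.5]
tool_rot: [[0.999, -0.034, 0.0], [-0.034, -0.999, 0.0], [0.0, -0.0, -1.0]]
wrist_force: [-4.2, 0.6, 2.1]
opening: 0.6
grip_force: 1.8
```

>>> step_arm(deltas=[{"tx":8,"ty":0,"tz":0,"wx":0,"wy":0,"wz":0},{"tx":8,"ty":0,"tz":0,"wx":0,"wy":0,"wz":0},{"tx":6,"ty":0,"tz":0,"wx":0,"wy":0,"wz":0},{"tx":3,"ty":0,"tz":0,"wx":0,"wy":0,"wz":0},{"tx":0,"ty":0,"tz":0,"wx":0,"wy":0,"wz":0}])

```text
time: 6.45
ee_pos: [491.9, 18.3, 104.1]
tool_rot: [[0.999, -0.034, 0.001], [-0.034, -0.999, 0.0], [0.001, -0.0, -1.0]]
wrist_force: [0.2, 0.0, -0.5]
opening: 0.5
grip_force: 0.0
```

>>> step_arm(deltas=[{"tx":3,"ty":0,"tz":0,"wx":0,"wy":0,"wz":0},{"tx":3,"ty":0,"tz":0,"wx":0,"wy":0,"wz":0},{"tx":2,"ty":0,"tz":0,"wx":0,"wy":0,"wz":0},{"tx":2,"ty":0,"tz":0,"wx":0,"wy":0,"wz":0}])

```text
time: 6.85
ee_pos: [501.0, 17.9, 104.1]
tool_rot: [[0.999, -0.034, -0.0], [-0.034, -0.999, 0.0], [-0.0, 0.0, -1.0]]
wrist_force: [-1.9, 2.0, -0.4]
opening: 0.5
grip_force: 1.6
```

>>> step_arm(deltas=[{"tx":1,"ty":0,"tz":0,"wx":0,"wy":0,"wz":0},{"tx":1,"ty":0,"tz":0,"wx":0,"wy":0,"wz":0},{"tx":1,"ty":0,"tz":0,"wx":0,"wy":0,"wz":0}])

```text
time: 7.15
ee_pos: [503.9, 17.7, 104.0]
tool_rot: [[0.999, -0.034, -0.0], [-0.034, -0.999, -0.0], [-0.0, 0.0, -1.0]]
wrist_force: [-7.3, 4.3, 3.1]
opening: 0.4
grip_force: 3.9
```

>>> step_arm(deltas=[{"tx":1,"ty":0,"tz":0,"wx":0,"wy":0,"wz":0},{"tx":1,"ty":0,"tz":0,"wx":0,"wy":0,"wz":0}])

```text
time: 7.35
ee_pos: [504.0, 17.5, 103.9]
tool_rot: [[0.999, -0.035, -0.004], [-0.035, -0.999, -0.0], [-0.004, 0.001, -1.0]]
wrist_force: [-13.9, 7.4, 9.0]
opening: 0.9
grip_force: 7.5
```

>>> step_arm(deltas=[{"tx":1,"ty":0,"tz":0,"wx":0,"wy":0,"wz":0},{"tx":1,"ty":0,"tz":0,"wx":0,"wy":0,"wz":0}])

```text
time: 7.55
ee_pos: [504.2, 17.2, 103.6]
tool_rot: [[0.999, -0.035, -0.007], [-0.035, -0.999, -0.001], [-0.007, 0.001, -1.0]]
wrist_force: [-22.0, 10.8, 15.2]
opening: 0.6
grip_force: 11.4
```

>>> step_arm(deltas=[{"tx":-10,"ty":0,"tz":0,"wx":0,"wy":0,"wz":0},{"tx":-15,"ty":0,"tz":0,"wx":0,"wy":0,"wz":0},{"tx":0,"ty":0,"tz":-45,"wx":0,"wy":0,"wz":0},{"tx":0,"ty":0,"tz":-45,"wx":0,"wy":0,"wz":0},{"tx":0,"ty":0,"tz":-45,"wx":0,"wy":0,"wz":0}], claw=64)

```text
time: 8.05
ee_pos: [483.4, 18.3, 241.4]
tool_rot: [[0.999, -0.033, 0.002], [-0.033, -0.999, -0.0], [0.002, 0.0, -1.0]]
wrist_force: [1.3, 0.4, -0.2]
opening: 34.8
grip_force: 0.0
```

>>> step_arm(deltas=[{"tx":0,"ty":0,"tz":-48,"wx":0,"wy":0,"wz":0},{"tx":0,"ty":0,"tz":-48,"wx":0,"wy":0,"wz":0},{"tx":0,"ty":0,"tz":-48,"wx":0,"wy":0,"wz":0},{"tx":0,"ty":0,"tz":-35,"wx":0,"wy":0,"wz":0},{"tx":35,"ty":5,"tz":0,"wx":0,"wy":0,"wz":0}])

```text
time: 8.55
ee_pos: [518.2, 12.1, 426.7]
tool_rot: [[0.999, -0.032, 0.015], [-0.032, -0.999, 0.004], [0.014, -0.004, -1.0]]
wrist_force: [0.5, 0.6, 1.5]
opening: 63.7
grip_force: 0.0
```

>>> step_arm(deltas=[{"tx":40,"ty":5,"tz":0,"wx":0,"wy":0,"wz":0},{"tx":0,"ty":0,"tz":0,"wx":0,"wy":0,"wz":0},{"tx":0,"ty":0,"tz":0,"wx":0,"wy":0,"wz":0}])

```text
time: 8.85
ee_pos: [558.5, 5.6, 417.5]
tool_rot: [[0.999, -0.035, -0.0], [-0.035, -0.999, -0.001], [-0.0, 0.001, -1.0]]
wrist_force: [-0.6, -0.3, 0.1]
opening: 64.0
grip_force: 0.0
```

```bash
python3 - <<'E'
from bench import *
import cv2,numpy as np
s=bot.get_state();print(s['time'],s['ee_pos'],s['wrist_force'],s['joint_pos'])
ims=[camera(c) for c in("wrist","side")];camera("scene")
cv2.imwrite('pics/d.png',np.hstack([cv2.resize(ims[0],(400,300)),cv2.resize(ims[1][150:300,230:430],(400,300))]))
for l in("push_plate","crank_grip","crank_hub","tin","bed","press"):
  for c in("wrist","side","scene"):
    print(c,l,[(np.round(d['xyz'],1).tolist(),round(d['score'],2)) for d in tip_of(c,l)[:2]])
E
```

```text
8.85 [558.48029304   5.59641765 417.45804614] [-0.60042544 -0.25390442  0.14005106] [ 2.06762676e+01  6.29330058e+00 -2.01271368e+00  2.89808775e-02
 -8.17329703e+01  6.73219688e+01]
wrist push_plate [([515.8, 17.4, 54.8], 0.94)]
side push_plate [([519.0, 16.3, 52.2], 0.7)]
scene push_plate [([514.7, 17.4, 50.1], 0.89)]
wrist crank_grip [([682.2, -12.2, 287.8], 0.6)]
side crank_grip [([685.2, -10.0, 288.1], 0.48)]
scene crank_grip [([684.0, -13.0, 291.4], 0.43), ([574.8, 397.8, -1.0], 0.16)]
wrist crank_hub [([635.2, 14.1, 254.7], 0.64)]
side crank_hub [([638.6, 15.7, 252.8], 0.79)]
scene crank_hub [([636.2, 14.9, 250.1], 0.96), ([632.7, 14.4, 36.0], 0.49)]
wrist tin []
side tin [([635.8, 14.3, 38.4], 0.6), ([640.2, -190.4, -0.8], 0.51)]
scene tin [([634.6, 14.2, 34.4], 0.58), ([633.0, 9.8, -2.1], 0.28)]
wrist bed []
side bed [([629.6, 11.0, 35.4], 0.86)]
scene bed [([636.2, 12.8, 37.5], 0.85), ([515.6, -166.4, -1.3], 0.56)]
wrist press []
side press [([632.8, 14.4, -0.2], 0.56)]
scene press [([631.3, 16.2, -0.6], 0.59), ([513.9, 17.0, 48.5], 0.2)]
```

View pics/d.png

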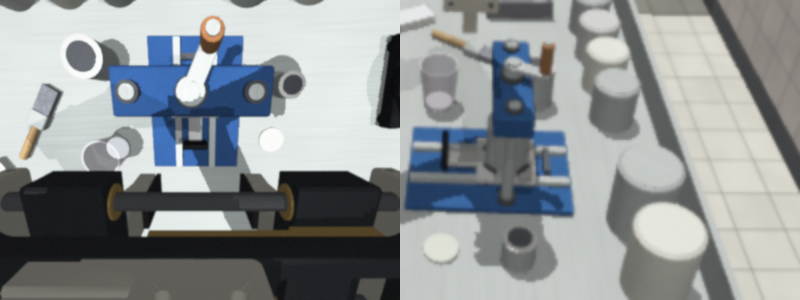

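The bed is home: the plate is at x≈516.5, and adding 119 gives 635.5, which is the screw axis. The handle at (212,30) in the left image fits the measured (684,-12,289), and the hub is at (636.7,14.3).

>>> step_arm(deltas=[{"tx":42,"ty":4,"tz":0,"wx":0,"wy":0,"wz":0},{"tx":42,"ty":4,"tz":0,"wx":0,"wy":0,"wz":0},{"tx":42,"ty":5,"tz":0,"wx":0,"wy":0,"wz":0},{"tx":0,"ty":0,"tz":0,"wx":0,"wy":0,"wz":0},{"tx":0,"ty":0,"tz":0,"wx":0,"wy":0,"wz":0}])

```text
time: 10.4
ee_pos: [683.9, -11.5, 416.1]
tool_rot: [[0.999, -0.035, -0.003], [-0.035, -0.999, -0.001], [-0.003, 0.001, -1.0]]
wrist_force: [-1.3, 0.4, -0.0]
opening: 63.9
grip_force: 0.0
```

>>> step_arm(deltas=[{"tx":0,"ty":0,"tz":26,"wx":0,"wy":0,"wz":0},{"tx":0,"ty":0,"tz":26,"wx":0,"wy":0,"wz":0},{"tx":0,"ty":0,"tz":24,"wx":0,"wy":0,"wz":0},{"tx":0,"ty":0,"tz":0,"wx":0,"wy":0,"wz":0},{"tx":0,"ty":0,"tz":0,"wx":0,"wy":0,"wz":0}])

```text
time: 10.9
ee_pos: [682.8, -11.3, 343.8]
tool_rot: [[0.999, -0.033, 0.001], [-0.033, -0.999, -0.0], [0.001, 0.0, -1.0]]
wrist_force: [-0.9, 0.2, 1.4]
opening: 64.1
grip_force: 0.0
```

>>> step_arm(deltas=[{"tx":0,"ty":0,"tz":0,"wx":0,"wy":0,"wz":0},{"tx":0,"ty":0,"tz":0,"wx":0,"wy":0,"wz":0},{"tx":0,"ty":0,"tz":0,"wx":0,"wy":0,"wz":0},{"tx":0,"ty":0,"tz":0,"wx":0,"wy":0,"wz":0},{"tx":0,"ty":0,"tz":0,"wx":0,"wy":0,"wz":0}], claw=0, grip_force=45)

```text
time: 11.4
ee_pos: [683.2, -11.3, 342.4]
tool_rot: [[0.999, -0.034, 0.0], [-0.034, -0.999, 0.0], [0.0, -0.0, -1.0]]
wrist_force: [-0.1, 0.4, -1.1]
opening: 29.6
grip_force: 0.0
```

>>> step_arm(deltas=[{"tx":0,"ty":0,"tz":0,"wx":0,"wy":0,"wz":0},{"tx":0,"ty":0,"tz":0,"wx":0,"wy":0,"wz":0},{"tx":0,"ty":0,"tz":0,"wx":0,"wy":0,"wz":0},{"tx":0,"ty":0,"tz":0,"wx":0,"wy":0,"wz":0},{"tx":0,"ty":0,"tz":0,"wx":0,"wy":0,"wz":0}])

```text
time: 11.9
ee_pos: [683.4, -10.1, 342.2]
tool_rot: [[0.999, -0.033, 0.001], [-0.033, -0.999, 0.002], [0.001, -0.002, -1.0]]
wrist_force: [0.3, 4.9, 2.0]
opening: 21.2
grip_force: 45.0
```

```bash
cat > cr.py <<'E'
# python3 cr.py th0 step n [radius] : tool-axis rows of arc moves, angles in press-independent world degrees
import sys,numpy as np
th,st,n=float(sys.argv[1]),float(sys.argv[2]),int(sys.argv[3]);r=55
a=np.radians(-2.0);X=np.array([np.cos(a),np.sin(a)]);Y=np.array([np.sin(a),-np.cos(a)])
P=lambda t:r*np.array([np.cos(np.radians(t)),np.sin(np.radians(t))])
for k in range(n):
    d=P(th+st*(k+1))-P(th+st*k); print(th+st*(k+1),round(d@X,1),round(d@Y,1))
E
python3 cr.py -28.5 -8 20
```

```text
-36.5 -3.9 6.6
-44.5 -4.8 6.0
-52.5 -5.6 5.3
-60.5 -6.2 4.5
-68.5 -6.8 3.5
-76.5 -7.2 2.6
-84.5 -7.5 1.5
-92.5 -7.7 0.5
-100.5 -7.6 -0.6
-108.5 -7.5 -1.7
-116.5 -7.2 -2.7
-124.5 -6.7 -3.7
-132.5 -6.2 -4.6
-140.5 -5.5 -5.4
-148.5 -4.7 -6.1
-156.5 -3.8 -6.7
-164.5 -2.8 -7.1
-172.5 -1.8 -7.5
-180.5 -0.7 -7.6
-188.5 0.3 -7.7
```

>>> step_arm(deltas=[{"tx":-3.9,"ty":6.6,"tz":0,"wx":0,"wy":0,"wz":0},{"tx":-4.8,"ty":6.0,"tz":0,"wx":0,"wy":0,"wz":0},{"tx":-5.6,"ty":5.3,"tz":0,"wx":0,"wy":0,"wz":0}])

```text
time: 12.2
ee_pos: [670.4, -26.7, 342.3]
tool_rot: [[0.999, -0.032, 0.005], [-0.032, -0.999, 0.003], [0.005, -0.003, -1.0]]
wrist_force: [8.7, 7.1, -2.5]
opening: 20.9
grip_force: 45.0
```

>>> step_arm(deltas=[{"tx":-6.2,"ty":4.5,"tz":0,"wx":0,"wy":0,"wz":0},{"tx":-6.8,"ty":3.5,"tz":0,"wx":0,"wy":0,"wz":0}])

```text
time: 12.4
ee_pos: [657.4, -35.1, 342.4]
tool_rot: [[0.999, -0.033, 0.006], [-0.033, -0.999, 0.002], [0.006, -0.002, -1.0]]
wrist_force: [10.9, 2.6, -3.6]
opening: 21.2
grip_force: 45.0
```

>>> step_arm(deltas=[{"tx":-7.2,"ty":2.6,"tz":0,"wx":0,"wy":0,"wz":0},{"tx":-7.5,"ty":1.5,"tz":0,"wx":0,"wy":0,"wz":0}])

```text
time: 12.6
ee_pos: [642.5, -39.7, 342.4]
tool_rot: [[0.999, -0.034, 0.006], [-0.034, -0.999, 0.0], [0.006, -0.0, -1.0]]
wrist_force: [11.4, -0.3, -5.4]
opening: 21.4
grip_force: 45.0
```

>>> step_arm(deltas=[{"tx":-7.7,"ty":0.5,"tz":0,"wx":0,"wy":0,"wz":0},{"tx":-7.6,"ty":-0.6,"tz":0,"wx":0,"wy":0,"wz":0}])

```text
time: 12.8
ee_pos: [626.9, -39.8, 342.3]
tool_rot: [[0.999, -0.034, 0.005], [-0.034, -0.999, -0.001], [0.005, 0.001, -1.0]]
wrist_force: [10.8, -3.9, -5.0]
opening: 21.0
grip_force: 45.0
```

>>> step_arm(deltas=[{"tx":-7.5,"ty":-1.7,"tz":0,"wx":0,"wy":0,"wz":0},{"tx":-7.2,"ty":-2.7,"tz":0,"wx":0,"wy":0,"wz":0}])

```text
time: 13.0
ee_pos: [611.8, -35.6, 342.3]
tool_rot: [[0.999, -0.034, 0.003], [-0.034, -0.999, -0.002], [0.003, 0.002, -1.0]]
wrist_force: [9.9, -6.0, -5.0]
opening: 21.6
grip_force: 45.0
```

```bash
python3 cr.py -116.5 -5 76
```

```text
-121.5 -4.3 -2.2
-126.5 -4.1 -2.5
-131.5 -3.8 -2.9
-136.5 -3.6 -3.2
-141.5 -3.3 -3.5
-146.5 -3.0 -3.8
-151.5 -2.6 -4.0
-156.5 -2.3 -4.2
-161.5 -1.9 -4.4
-166.5 -1.5 -4.6
-171.5 -1.1 -4.7
-176.5 -0.7 -4.8
-181.5 -0.3 -4.8
-186.5 0.2 -4.8
-191.5 0.6 -4.8
-196.5 1.0 -4.7
-201.5 1.4 -4.6
-206.5 1.8 -4.4
-211.5 2.2 -4.3
-216.5 2.5 -4.1
-221.5 2.9 -3.8
-226.5 3.2 -3.6
-231.5 3.5 -3.3
-236.5 3.8 -3.0
-241.5 4.0 -2.6
-246.5 4.2 -2.3
-251.5 4.4 -1.9
-256.5 4.6 -1.5
-261.5 4.7 -1.1
-266.5 4.8 -0.7
-271.5 4.8 -0.3
-276.5 4.8 0.2
-281.5 4.8 0.6
-286.5 4.7 1.0
-291.5 4.6 1.4
-296.5 4.4 1.8
-301.5 4.3 2.2
-306.5 4.1 2.5
-311.5 3.8 2.9
-316.5 3.6 3.2
-321.5 3.3 3.5
-326.5 3.0 3.8
-331.5 2.6 4.0
-336.5 2.3 4.2
-341.5 1.9 4.4
-346.5 1.5 4.6
-351.5 1.1 4.7
-356.5 0.7 4.8
-361.5 0.3 4.8
-366.5 -0.2 4.8
-371.5 -0.6 4.8
-376.5 -1.0 4.7
-381.5 -1.4 4.6
-386.5 -1.8 4.4
-391.5 -2.2 4.3
-396.5 -2.5 4.1
-401.5 -2.9 3.8
-406.5 -3.2 3.6
-411.5 -3.5 3.3
-416.5 -3.8 3.0
-421.5 -4.0 2.6
-426.5 -4.2 2.3
-431.5 -4.4 1.9
-436.5 -4.6 1.5
-441.5 -4.7 1.1
-446.5 -4.8 0.7
-451.5 -4.8 0.3
-456.5 -4.8 -0.2
-461.5 -4.8 -0.6
-466.5 -4.7 -1.0
-471.5 -4.6 -1.4
-476.5 -4.4 -1.8
-481.5 -4.3 -2.2
-486.5 -4.1 -2.5
-491.5 -3.8 -2.9
-496.5 -3.6 -3.2
```

>>> step_arm(deltas=[{"tx":-4.3,"ty":-2.2,"tz":0,"wx":0,"wy":0,"wz":0},{"tx":-4.1,"ty":-2.5,"tz":0,"wx":0,"wy":0,"wz":0}])

```text
time: 13.2
ee_pos: [603.2, -30.8, 342.3]
tool_rot: [[0.999, -0.034, 0.002], [-0.034, -0.999, -0.002], [0.002, 0.002, -1.0]]
wrist_force: [8.1, -7.7, -4.7]
opening: 21.0
grip_force: 45.0
```

>>> step_arm(deltas=[{"tx":-3.8,"ty":-2.9,"tz":0,"wx":0,"wy":0,"wz":0},{"tx":-3.6,"ty":-3.2,"tz":0,"wx":0,"wy":0,"wz":0}])

```text
time: 13.4
ee_pos: [595.7, -24.7, 342.3]
tool_rot: [[0.999, -0.035, 0.002], [-0.035, -0.999, -0.003], [0.002, 0.003, -1.0]]
wrist_force: [6.0, -7.7, -4.2]
opening: 21.0
grip_force: 45.0
```

>>> step_arm(deltas=[{"tx":-3.3,"ty":-3.5,"tz":0,"wx":0,"wy":0,"wz":0},{"tx":-3.0,"ty":-3.8,"tz":0,"wx":0,"wy":0,"wz":0}])

```text
time: 13.6
ee_pos: [589.4, -17.3, 342.3]
tool_rot: [[0.999, -0.035, 0.001], [-0.035, -0.999, -0.003], [0.001, 0.003, -1.0]]
wrist_force: [5.0, -9.1, -3.8]
opening: 21.2
grip_force: 45.0
```

>>> step_arm(deltas=[{"tx":-2.6,"ty":-4.0,"tz":0,"wx":0,"wy":0,"wz":0},{"tx":-2.3,"ty":-4.2,"tz":0,"wx":0,"wy":0,"wz":0}])

```text
time: 13.8
ee_pos: [584.6, -9.1, 342.3]
tool_rot: [[0.999, -0.035, 0.0], [-0.035, -0.999, -0.003], [0.0, 0.003, -1.0]]
wrist_force: [4.7, -10.3, -2.6]
opening: 21.1
grip_force: 45.0
```

>>> step_arm(deltas=[{"tx":-1.9,"ty":-4.4,"tz":0,"wx":0,"wy":0,"wz":0},{"tx":-1.5,"ty":-4.6,"tz":0,"wx":0,"wy":0,"wz":0}])

```text
time: 14.0
ee_pos: [581.2, -0.1, 342.3]
tool_rot: [[0.999, -0.035, -0.0], [-0.035, -0.999, -0.004], [-0.0, 0.004, -1.0]]
wrist_force: [2.8, -9.9, -2.1]
opening: 21.1
grip_force: 45.0
```

>>> step_arm(deltas=[{"tx":-1.1,"ty":-4.7,"tz":0,"wx":0,"wy":0,"wz":0},{"tx":-0.7,"ty":-4.8,"tz":0,"wx":0,"wy":0,"wz":0}])

```text
time: 14.2
ee_pos: [579.4, 9.4, 342.3]
tool_rot: [[0.999, -0.035, -0.001], [-0.035, -0.999, -0.004], [-0.001, 0.004, -1.0]]
wrist_force: [1.8, -10.1, -1.5]
opening: 20.8
grip_force: 45.0
```

>>> step_arm(deltas=[{"tx":-0.3,"ty":-4.8,"tz":0,"wx":0,"wy":0,"wz":0},{"tx":0.2,"ty":-4.8,"tz":0,"wx":0,"wy":0,"wz":0}])

```text
time: 14.4
ee_pos: [579.3, 18.9, 342.2]
tool_rot: [[0.999, -0.035, -0.002], [-0.035, -0.999, -0.004], [-0.002, 0.004, -1.0]]
wrist_force: [-0.8, -11.7, -0.6]
opening: 21.1
grip_force: 45.0
```

>>> step_arm(deltas=[{"tx":0.6,"ty":-4.8,"tz":0,"wx":0,"wy":0,"wz":0},{"tx":1.0,"ty":-4.7,"tz":0,"wx":0,"wy":0,"wz":0}])

```text
time: 14.6
ee_pos: [580.9, 28.2, 342.2]
tool_rot: [[0.999, -0.035, -0.003], [-0.035, -0.999, -0.004], [-0.002, 0.004, -1.0]]
wrist_force: [-2.6, -10.0, 1.9]
opening: 20.9
grip_force: 45.0
```

>>> step_arm(deltas=[{"tx":1.4,"ty":-4.6,"tz":0,"wx":0,"wy":0,"wz":0},{"tx":1.8,"ty":-4.4,"tz":0,"wx":0,"wy":0,"wz":0}])

```text
time: 14.8
ee_pos: [584.0, 37.1, 342.2]
tool_rot: [[0.999, -0.035, -0.003], [-0.035, -0.999, -0.004], [-0.003, 0.004, -1.0]]
wrist_force: [-4.7, -10.0, 2.3]
opening: 21.0
grip_force: 45.0
```

>>> step_arm(deltas=[{"tx":2.2,"ty":-4.3,"tz":0,"wx":0,"wy":0,"wz":0},{"tx":2.5,"ty":-4.1,"tz":0,"wx":0,"wy":0,"wz":0}])

```text
time: 15.0
ee_pos: [588.7, 45.4, 342.2]
tool_rot: [[0.999, -0.035, -0.004], [-0.035, -0.999, -0.004], [-0.004, 0.004, -1.0]]
wrist_force: [-5.7, -8.9, 3.3]
opening: 21.3
grip_force: 45.0
```

>>> step_arm(deltas=[{"tx":2.9,"ty":-3.8,"tz":0,"wx":0,"wy":0,"wz":0},{"tx":3.2,"ty":-3.6,"tz":0,"wx":0,"wy":0,"wz":0}])

```text
time: 15.2
ee_pos: [594.7, 52.8, 342.2]
tool_rot: [[0.999, -0.035, -0.005], [-0.035, -0.999, -0.004], [-0.005, 0.004, -1.0]]
wrist_force: [-8.0, -7.0, 3.7]
opening: 21.8
grip_force: 45.0
```

>>> step_arm(deltas=[{"tx":3.5,"ty":-3.3,"tz":0,"wx":0,"wy":0,"wz":0},{"tx":3.8,"ty":-3.0,"tz":0,"wx":0,"wy":0,"wz":0}])

```text
time: 15.4
ee_pos: [602.1, 59.2, 342.1]
tool_rot: [[0.999, -0.035, -0.005], [-0.035, -0.999, -0.003], [-0.005, 0.003, -1.0]]
wrist_force: [-9.8, -5.0, 4.9]
opening: 21.8
grip_force: 45.0
```

>>> step_arm(deltas=[{"tx":4.0,"ty":-2.6,"tz":0,"wx":0,"wy":0,"wz":0},{"tx":4.2,"ty":-2.3,"tz":0,"wx":0,"wy":0,"wz":0}])

```text
time: 15.6
ee_pos: [610.4, 64.2, 342.1]
tool_rot: [[0.999, -0.034, -0.005], [-0.034, -0.999, -0.003], [-0.005, 0.003, -1.0]]
wrist_force: [-10.4, -3.0, 5.4]
opening: 20.8
grip_force: 45.0
```

>>> step_arm(deltas=[{"tx":4.4,"ty":-1.9,"tz":0,"wx":0,"wy":0,"wz":0},{"tx":4.6,"ty":-1.5,"tz":0,"wx":0,"wy":0,"wz":0}])

```text
time: 15.8
ee_pos: [619.5, 67.6, 342.1]
tool_rot: [[0.999, -0.034, -0.005], [-0.034, -0.999, -0.002], [-0.005, 0.002, -1.0]]
wrist_force: [-10.6, -1.6, 6.0]
opening: 20.9
grip_force: 45.0
```

>>> step_arm(deltas=[{"tx":4.7,"ty":-1.1,"tz":0,"wx":0,"wy":0,"wz":0},{"tx":4.8,"ty":-0.7,"tz":0,"wx":0,"wy":0,"wz":0}])

```text
time: 16.0
ee_pos: [629.1, 69.4, 342.2]
tool_rot: [[0.999, -0.034, -0.005], [-0.034, -0.999, -0.001], [-0.005, 0.002, -1.0]]
wrist_force: [-10.7, -1.1, 5.2]
opening: 21.3
grip_force: 45.0
```

>>> step_arm(deltas=[{"tx":4.8,"ty":-0.3,"tz":0,"wx":0,"wy":0,"wz":0},{"tx":4.8,"ty":0.2,"tz":0,"wx":0,"wy":0,"wz":0}])

```text
time: 16.2
ee_pos: [638.8, 69.4, 342.1]
tool_rot: [[0.999, -0.034, -0.005], [-0.034, -0.999, -0.001], [-0.005, 0.001, -1.0]]
wrist_force: [-11.0, 0.6, 5.6]
opening: 21.1
grip_force: 45.0
```

>>> step_arm(deltas=[{"tx":4.8,"ty":0.6,"tz":0,"wx":0,"wy":0,"wz":0},{"tx":4.7,"ty":1.0,"tz":0,"wx":0,"wy":0,"wz":0}])

```text
time: 16.4
ee_pos: [648.2, 67.9, 342.1]
tool_rot: [[0.999, -0.034, -0.005], [-0.034, -0.999, -0.0], [-0.005, 0.001, -1.0]]
wrist_force: [-11.3, 1.8, 6.2]
opening: 21.1
grip_force: 45.0
```

>>> step_arm(deltas=[{"tx":4.6,"ty":1.4,"tz":0,"wx":0,"wy":0,"wz":0},{"tx":4.4,"ty":1.8,"tz":0,"wx":0,"wy":0,"wz":0}])

```text
time: 16.6
ee_pos: [657.0, 64.7, 342.2]
tool_rot: [[0.999, -0.033, -0.005], [-0.033, -0.999, 0.0], [-0.005, -0.0, -1.0]]
wrist_force: [-11.2, 4.8, 5.8]
opening: 21.1
grip_force: 45.0
```

>>> step_arm(deltas=[{"tx":4.3,"ty":2.2,"tz":0,"wx":0,"wy":0,"wz":0},{"tx":4.1,"ty":2.5,"tz":0,"wx":0,"wy":0,"wz":0}])

```text
time: 16.8
ee_pos: [665.2, 60.1, 342.2]
tool_rot: [[0.999, -0.033, -0.005], [-0.033, -0.999, 0.001], [-0.005, -0.001, -1.0]]
wrist_force: [-11.9, 4.7, 6.8]
opening: 21.2
grip_force: 45.0
```

>>> step_arm(deltas=[{"tx":3.8,"ty":2.9,"tz":0,"wx":0,"wy":0,"wz":0},{"tx":3.6,"ty":3.2,"tz":0,"wx":0,"wy":0,"wz":0}])

```text
time: 17.0
ee_pos: [672.5, 54.3, 342.1]
tool_rot: [[0.999, -0.033, -0.004], [-0.033, -0.999, 0.002], [-0.004, -0.001, -1.0]]
wrist_force: [-12.2, 7.9, 6.3]
opening: 21.2
grip_force: 45.0
```

>>> step_arm(deltas=[{"tx":3.3,"ty":3.5,"tz":0,"wx":0,"wy":0,"wz":0},{"tx":3.0,"ty":3.8,"tz":0,"wx":0,"wy":0,"wz":0}])

```text
time: 17.2
ee_pos: [678.6, 47.3, 342.1]
tool_rot: [[0.999, -0.033, -0.004], [-0.033, -0.999, 0.002], [-0.004, -0.002, -1.0]]
wrist_force: [-12.9, 9.1, 4.9]
opening: 21.3
grip_force: 45.0
```

```bash
cat > fit.py <<'E'
import numpy as np
from scipy.optimize import least_squares
D=np.array([float(v) for v in open('log.txt').read().split()]).reshape(-1,4)
p,F=D[:,:2],D[:,2:]
s=least_squares(lambda q:np.hypot(p[:,0]-q[0],p[:,1]-q[1])-55,[636,14.5]);c=s.x
th=np.arctan2(p[:,1]-c[1],p[:,0]-c[0]);g=-np.degrees(np.unwrap(th))
T=-(F[:,0]*np.sin(th)-F[:,1]*np.cos(th))
R=F[:,0]*np.cos(th)+F[:,1]*np.sin(th)
print(c,np.abs(s.fun).max())
for a in zip(g,T,R):print(*np.round(a,1))
f=lambda q:q[0]+0.08*np.maximum(0,g-q[1])-T
for t0 in(250,270,290,310):
    q=least_squares(f,[10.5,t0-0.0]);print(q.x+0,q.cost)
E
cat > log.txt <<'E'
670.4 -26.7 8.7 7.1
657.4 -35.1 10.9 2.6
642.5 -39.7 11.4 -.3
626.9 -39.8 10.8 -3.9
611.8 -35.6 9.9 -6
603.2 -30.8 8.1 -7.7
595.7 -24.7 6 -7.7
589.4 -17.3 5 -9.1
584.6 -9.1 4.7 -10.3
581.2 -.1 2.8 -9.9
579.4 9.4 1.8 -10.1
579.3 18.9 -.8 -11.7
580.9 28.2 -2.6 -10
584 37.1 -4.7 -10
588.7 45.4 -5.7 -8.9
594.7 52.8 -8 -7
602.1 59.2 -9.8 -5
610.4 64.2 -10.4 -3
619.5 67.6 -10.6 -1.6
629.1 69.4 -10.7 -1.1
638.8 69.4 -11 .6
648.2 67.9 -11.3 1.8
657 64.7 -11.2 4.8
665.2 60.1 -11.9 4.7
672.5 54.3 -12.2 7.9
678.6 47.3 -12.9 9.1
E
python3 fit.py
```

```text
[634.2138283   14.65125126] 0.11673267257052089
48.8 11.2 0.4
65.0 11.0 2.2
81.3 11.2 2.0
97.7 11.2 2.4
114.0 11.5 1.4
124.3 11.0 1.8
134.4 9.7 1.3
144.5 10.3 1.2
154.4 11.3 0.2
164.5 10.3 -0.0
174.5 10.2 -0.8
184.4 11.7 -0.1
194.3 10.3 0.1
204.1 11.0 0.2
214.0 10.6 -0.3
224.0 10.6 0.9
234.2 10.9 1.7
244.3 10.7 1.8
254.5 10.6 1.3
264.7 10.8 -0.1
274.8 11.0 -0.3
284.7 11.4 -1.1
294.5 12.2 -0.3
304.3 12.5 -2.8
314.0 14.3 -2.8
323.7 15.0 -5.0
[ 10.81928587 276.25318424] 2.727467879864136
[ 10.81928587 276.25318424] 2.727467879864136
[ 10.81928587 276.25318424] 2.727467879864135
[ 10.81928587 276.25318424] 2.727467879864136
```

>>> step_arm(deltas=[{"tx":2.6,"ty":4.0,"tz":0,"wx":0,"wy":0,"wz":0},{"tx":2.3,"ty":4.2,"tz":0,"wx":0,"wy":0,"wz":0}])

```text
time: 17.4
ee_pos: [683.4, 39.5, 342.1]
tool_rot: [[0.999, -0.032, -0.003], [-0.032, -0.999, 0.003], [-0.003, -0.003, -1.0]]
wrist_force: [-11.1, 11.1, 6.7]
opening: 21.5
grip_force: 45.0
```

>>> step_arm(deltas=[{"tx":1.9,"ty":4.4,"tz":0,"wx":0,"wy":0,"wz":0},{"tx":1.5,"ty":4.6,"tz":0,"wx":0,"wy":0,"wz":0}])

```text
time: 17.6
ee_pos: [686.9, 31.0, 342.2]
tool_rot: [[0.999, -0.032, -0.002], [-0.032, -0.999, 0.004], [-0.003, -0.004, -1.0]]
wrist_force: [-8.2, 14.2, 6.3]
opening: 21.0
grip_force: 45.0
```

>>> step_arm(deltas=[{"tx":1.1,"ty":4.7,"tz":0,"wx":0,"wy":0,"wz":0}])

```text
time: 17.7
ee_pos: [688.0, 26.5, 342.2]
tool_rot: [[0.999, -0.032, -0.002], [-0.032, -0.999, 0.004], [-0.002, -0.004, -1.0]]
wrist_force: [-8.1, 14.4, 6.2]
opening: 21.3
grip_force: 45.0
```

>>> step_arm(deltas=[{"tx":0.7,"ty":4.8,"tz":0,"wx":0,"wy":0,"wz":0}])

```text
time: 17.8
ee_pos: [688.8, 21.9, 342.2]
tool_rot: [[0.999, -0.032, -0.001], [-0.032, -0.999, 0.005], [-0.001, -0.005, -1.0]]
wrist_force: [-7.3, 15.2, 4.9]
opening: 21.5
grip_force: 45.0
```

```bash
cat >> log.txt <<'E'
683.4 39.5 -11.1 11.1
686.9 31 -8.2 14.2
688 26.5 -8.1 14.4
688.8 21.9 -7.3 15.2
E
python3 fit.py | tail -9
```

```text
323.7 15.0 -5.0
333.2 14.9 -4.9
342.8 16.0 -3.6
347.6 15.8 -4.8
352.4 16.0 -5.2
[ 10.81941752 279.31358659] 3.226947609256583
[ 10.81941752 279.3135866 ] 3.2269476092565825
[ 10.81941752 279.31358658] 3.2269476092565825
[ 10.81941752 279.3135866 ] 3.2269476092565847
```

>>> step_arm(deltas=[{"tx":0.3,"ty":4.8,"tz":0,"wx":0,"wy":0,"wz":0}])

```text
time: 17.9
ee_pos: [689.2, 17.4, 342.2]
tool_rot: [[1.0, -0.032, -0.0], [-0.032, -0.999, 0.005], [-0.001, -0.005, -1.0]]
wrist_force: [-5.7, 15.7, 4.7]
opening: 21.4
grip_force: 45.0
```

>>> step_arm(deltas=[{"tx":-0.2,"ty":4.8,"tz":0,"wx":0,"wy":0,"wz":0}])

```text
time: 18.0
ee_pos: [689.2, 12.9, 342.2]
tool_rot: [[1.0, -0.031, 0.0], [-0.031, -0.999, 0.006], [0.0, -0.006, -1.0]]
wrist_force: [-3.5, 16.9, 4.2]
opening: 21.0
grip_force: 45.0
```

>>> step_arm(deltas=[{"tx":-0.6,"ty":4.8,"tz":0,"wx":0,"wy":0,"wz":0}])

```text
time: 18.1
ee_pos: [688.9, 8.4, 342.2]
tool_rot: [[1.0, -0.031, 0.001], [-0.031, -0.999, 0.006], [0.001, -0.006, -1.0]]
wrist_force: [-2.0, 18.2, 3.8]
opening: 20.7
grip_force: 45.0
```

>>> step_arm(deltas=[{"tx":0,"ty":0,"tz":0,"wx":0,"wy":0,"wz":0}])

```text
time: 18.2
ee_pos: [688.8, 7.8, 342.2]
tool_rot: [[0.999, -0.032, 0.001], [-0.032, -0.999, 0.005], [0.001, -0.005, -1.0]]
wrist_force: [-2.9, 14.7, 3.1]
opening: 21.3
grip_force: 45.0
```

>>> step_arm(deltas=[{"tx":0,"ty":-1.5,"tz":0,"wx":0,"wy":0,"wz":0},{"tx":0,"ty":-1,"tz":0,"wx":0,"wy":0,"wz":0},{"tx":0,"ty":0,"tz":0,"wx":0,"wy":0,"wz":0}])

```text
time: 18.5
ee_pos: [688.8, 8.3, 342.2]
tool_rot: [[0.999, -0.033, 0.0], [-0.033, -0.999, 0.002], [0.0, -0.002, -1.0]]
wrist_force: [-1.8, 6.1, 2.1]
opening: 21.4
grip_force: 45.0
```

>>> step_arm(deltas=[{"tx":0,"ty":0,"tz":0,"wx":0,"wy":0,"wz":0},{"tx":0,"ty":0,"tz":0,"wx":0,"wy":0,"wz":0},{"tx":0,"ty":0,"tz":0,"wx":0,"wy":0,"wz":0},{"tx":0,"ty":0,"tz":0,"wx":0,"wy":0,"wz":0},{"tx":0,"ty":0,"tz":0,"wx":0,"wy":0,"wz":0}], claw=64)

```text
time: 19.0
ee_pos: [688.8, 6.4, 342.1]
tool_rot: [[0.999, -0.034, -0.0], [-0.034, -0.999, -0.0], [-0.0, 0.0, -1.0]]
wrist_force: [-0.1, 0.0, -0.2]
opening: 55.5
grip_force: 0.0
```

>>> step_arm(deltas=[{"tx":0,"ty":0,"tz":-20,"wx":0,"wy":0,"wz":0},{"tx":0,"ty":0,"tz":-30,"wx":0,"wy":0,"wz":0},{"tx":0,"ty":0,"tz":-30,"wx":0,"wy":0,"wz":0},{"tx":-40,"ty":0,"tz":0,"wx":0,"wy":0,"wz":0},{"tx":-40,"ty":0,"tz":0,"wx":0,"wy":0,"wz":0}])

```text
time: 19.5
ee_pos: [608.8, 9.3, 421.9]
tool_rot: [[0.999, -0.035, 0.0], [-0.035, -0.999, 0.0], [0.0, -0.0, -1.0]]
wrist_force: [-0.5, 0.7, 0.1]
opening: 64.1
grip_force: 0.0
```

>>> step_arm(deltas=[{"tx":-40,"ty":0,"tz":0,"wx":0,"wy":0,"wz":0},{"tx":0,"ty":0,"tz":0,"wx":0,"wy":0,"wz":0},{"tx":0,"ty":0,"tz":0,"wx":0,"wy":0,"wz":0}])

```text
time: 19.8
ee_pos: [568.3, 10.6, 423.4]
tool_rot: [[0.999, -0.033, 0.002], [-0.033, -0.999, 0.001], [0.002, -0.001, -1.0]]
wrist_force: [0.5, -0.5, -0.1]
opening: 64.1
grip_force: 0.0
```

```bash
python3 - <<'E'
from bench import *
import cv2,numpy as np
print(bot.get_state()['ee_pos'])
ims=[camera(c) for c in("wrist","side")];camera("scene")
cv2.imwrite('pics/e.png',np.hstack([cv2.resize(ims[0],(400,300)),cv2.resize(ims[1][150:300,230:430],(400,300))]))
for l in("push_plate","crank_grip","crank_hub","tin"):
  for c in("wrist","side","scene"):
    print(c,l,[(np.round(d['xyz'],1).tolist(),round(d['score'],2)) for d in tip_of(c,l)[:2]])
E
```

```text
[568.27723774  10.61663745 423.39711385]
wrist push_plate [([517.0, 20.8, 54.3], 0.93)]
side push_plate [([517.5, 18.4, 50.9], 0.71)]
scene push_plate [([511.6, 14.4, 46.6], 0.92)]
wrist crank_grip [([684.6, 8.2, 289.7], 0.62)]
side crank_grip [([689.6, 7.6, 288.9], 0.62)]
scene crank_grip [([690.9, 9.3, 290.7], 0.53)]
wrist crank_hub [([638.3, 11.8, 253.7], 0.59)]
side crank_hub [([639.6, 16.5, 251.8], 0.9)]
scene crank_hub [([634.6, 14.0, 253.5], 0.56), ([690.3, 9.0, 289.8], 0.26)]
wrist tin []
side tin [([633.1, 13.3, 38.5], 0.61)]
scene tin [([635.3, 10.1, 34.0], 0.56)]
```

View pics/e.png

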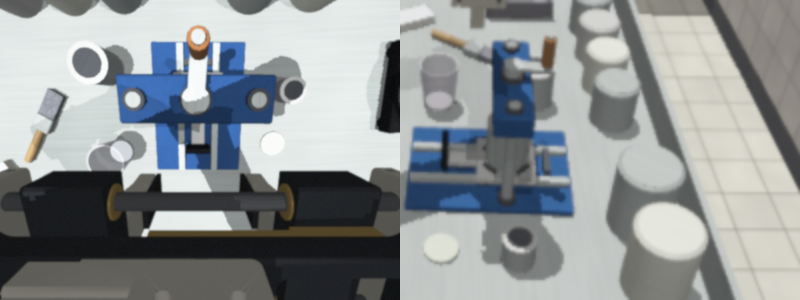

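The crank stayed where it was left, at about (688,8). The bed is still home, and the bystanders are where they were.

```bash
python3 -c "
from bench import *
print(bot.finish_job())"
```

```text
the job is handed in; nothing more can be done
None
```

The bed is home with the tin under the screw, the crank is wound about 88° past the felt touch and released, and the job is handed in; no verdict came back and the press force on the tin was not measured.

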